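# Snap the cap back onto the oil-spray can

## Task

One of the two cooking-oil spray cans on the bench has lost its cap. Pick up the loose white cap, set it squarely over the bare spray button and push it straight down until it snaps over the can's collar, then keep pressing firmly so that it sits fully home on the shoulder. Finish while still holding the cap and pressing it down, with the can standing upright where it was and nothing else on the bench disturbed.

Things in the scene. Friction and masses are not known exactly. Their poses are not given: they have to be found in the camera images.
- cap: loose white plastic cap, a straight cup 48 mm across, 44 mm tall, mouth down on the bench; origin at the centre of its open rim, z up. Wall 2.2 mm, 34 g. Springy lugs inside its rim: from touch 7 mm above home the push rises to 7 to 10 N about 4 mm above home, drops at the click (below zero: the snap draws can and cap together), then the rim lands on the can's shoulder. Press on with 10 N.
- can: the open spray can, loose, upright: aluminium with a paper band, 60 mm across, 0.3 to 0.57 kg; origin at the centre of its underside, z up. Flat shoulder 152 mm up; above it a collar 40 mm across at its rolled bead (7 mm above the shoulder), tapering to 24 mm (19 mm above), then a white spray button 16 mm across, its top 34.5 mm above the shoulder.
- can_shoulder (a point): on the open can's axis at its flat shoulder, 152 mm above its underside: the cap's origin comes here when fully home (cap top then 196 mm above the bench). The shoulder is 52 to 60 mm across: hold the cap with the fingertips 5 mm or more above its rim.
- spare_can: the second spray can, the same but with its cap already on, 196 mm tall, loose; origin at the centre of its underside. Leave it alone.
- cutter: steel ring cutter, 64 mm in diameter, 40 mm tall, open at both ends; origin at the centre of its underside. Bystander.
- shaker: steel shaker with a domed top, 45 mm in diameter, 81 mm tall; origin at the centre of its underside. Bystander.
- bowl: small steel bowl, 110 mm across, 45 mm tall; origin at the centre of its underside. Bystander.
- brush: pastry brush 210 mm long, lying along its x; bystander.
- spoon: wooden spoon 260 mm long, lying along its x; bystander.
- sauce_bottle: clear squeeze bottle with a pointed nozzle, 56 mm in diameter, 172 mm tall; origin at the centre of its underside. Bystander.

How it is judged:
On the way, in this order (a step that is already met when the one before it is completed fails the run):
1. the cap is gripped and lifted clear of the bench (height (world z) of cap above 0.05 m and contact force between the fingers and cap above 1 N), for 0.1 s.
2. the cap has snapped over the collar and its rim is home on the shoulder (z of cap in the frame of can_shoulder below 0.0016 m and horizontal distance between cap and can_shoulder below 0.0025 m and angle between the z axis of cap and the z axis of can, either way round below 0.06 rad), for 0.1 s.
At the end, for the whole second after the job is handed in: The cap is home on the open can's shoulder (1.6 mm in height, 2.5 mm off axis, 0.06 rad), the gripper still on it and pressing it on the can with over 6 N; the can stands still and upright (0.08 rad) on the bench within 30 mm of its start; all through the last second (all of step 2 and contact force between cap and can above 6 N and contact force between the fingers and cap above 1 N and angle between can's own z axis and vertical below 0.08 rad and height (world z) of can below 0.004 m and distance of can from where it was at the start of the episode below 0.03 m and linear speed of can below 0.03 m/s); the arm keeps its last pose, push and grip.
It fails at once if the can is knocked over (angle between can's own z axis and vertical above 0.35 rad).
It fails at once if the other can is knocked or moved by more than 20 mm (distance of spare_can from where it was at the start of the episode above 0.02 m or angle between spare_can's own z axis and vertical above 0.35 rad).
It fails at once if a bystander is moved by more than 25 mm (distance of any of cutter, shaker, bowl, brush, spoon, sauce_bottle from where it was at the start of the episode above 0.025 m).
It also fails if it takes over 53 s, if anything falls off the work surface, if the arm or the gripper's body presses on something with over 40 N, if the wrist force passes 120 N, or if a joint passes its speed limit or range.

## Robot

A 7-joint arm with a two-finger parallel gripper is mounted at the origin on the work surface. World frame = base frame: x ahead of the robot, y to its left, z up, the work surface at z = 0. Lengths are in m, angles in rad, forces in N, time in s.
With the tool pointing down it reaches from about 0.425 to 0.875 m from the base axis. Payload 4.7 kg.
Tool frame: the origin (TCP) lies midway between the tips of the shut fingers; the grasp point (between the pads) lies 19 mm behind it; z points along the fingers, y is the line along which they close (so a half turn about z gives the same grasp; the last joint's range is limited). The gripper opens to 87 mm and grips with 3 to 60 N. Pads are 19 mm wide; open, the fingers measure 117 mm over their backs; the gripper's body (75 mm by 190 mm) begins 51 mm behind the grasp point.
Start: joints at [-1.133, 0.321, -0.07, 1.45, 0.023, 1.371, -0.057], TCP at [0.267, 0.593, 0.223] pointing down, gripper open.
Joint ranges: [-2.86, 2.86], [-0.3, 2.09], [-1.38, 1.24], [0.06, 2.45], [-1.56, 4.7], [0.09, 2.05], [-2.69, 2.69]. Speed limits (rad/s): [2.57, 2.57, 3.14, 3.14, 3.14, 3.14, 3.14].

## Interface

Orientations are given as a rotation vector (axis times angle).
In Python, from bench import ctrl gives the robot as it stands. The module is installed in compiled form; this text tells all that it offers.
- The arm moves only by the shell command python3 -m handwheel 'ROWS' [FORCE]. ROWS is JSON, a list of rows, each a list of 7 numbers: the finger opening in m, from 0 to 0.087, then the shift along the tool's x, y, z in m, then the turn, a rotation vector about the tool's x, y, z in degrees. A call has 1 to 12 rows; each row shifts and turns the commanded pose from where the row before left it, along the tool's axes as they then stand; what a row does not reach is not made up. A row lasts 1/8 s, in which the tool goes at most 62.5 mm and 10.7 degrees, less where a joint would pass 70% of its speed; a pose out of reach is approached as far as the arm can. A call is refused whole if a number of a shift passes 0.0625 or a number of a turn 10.7, either way. A call with a gripper value outside its range is refused whole. The fingers move at their own pace and stop on an object; FORCE is the grip in N (left out, the last holds). Time passes only in rows, so rows that do not move let the fingers close. It gives the time, the measured TCP pose, the force, the opening and the grip force at its end, in the units of the state.
- ctrl.get_state(): the state, without advancing time (a new reading comes with each control period).
- ctrl.get_image(name): name is "scene" or "side" or "wrist"; returns (picture, depth): 480x640x3 uint8, blue, green, red; 480x640 float32, m along the optical axis (not along the pixel's ray), 0 where there is no reading.
- ctrl.camera_info(name): a dict with "intrinsics" (3x3 intrinsics, pixels), "D" ([k1, k2, p1, p2, k3] as OpenCV has them; the pictures are not rectified), "R" (3x3) and "t" (3): a world point X has camera coordinates R X + t. Camera axes: x right, y down, z forward; pixel columns grow to the right and rows downward; lengths in m; the calibration is good to about 2 mm. A picture is of the moment at which its call begins: read the wrist's pose just before it. camera_info takes no time and is no camera call; for the wrist camera it gives the pose at the moment of the call.
- ctrl.close_job(): hands the job in; it is judged then, once.
The state is a dict: "time": time; "joint_positions": joint angles; "qd": joint speeds; "joint_torque": joint torques, N m; "position": TCP position; "tool_rot": TCP orientation; "ft_force": force on the tool from outside, world axes, zero at the start; "torque": the same for the moment, N m; "grip_width": opening from 0.0 (shut) to 1.0 (fully open); "grip_force": force on a finger pad.
Only numpy, scipy, OpenCV 4.12 (cv2) and the standard library are available. Lean on these libraries where they do the work, as an engineer would, in place of code of your own. Each camera call takes 0.05 s, during which the arm holds its last target. There are 200 camera calls.

## Working session

There is one attempt and no reset: what is moved stays moved. The work goes in short steps, Python scripts to look and compute and a shell command to move; the robot and the scene stay as the last step left them, time stands still between calls to the robot, and variables do not carry over. Pictures are saved under pics/ and viewed, at most 10 in all, crops included, and the job is handed in when it is done.

```bash
mkdir -p pics; python3 - <<'E'
from bench import ctrl
import cv2,numpy as np
s=ctrl.get_state();print({k:np.round(v,3) for k,v in s.items()})
for n in("scene","side"):
    im,d=ctrl.get_image(n);cv2.imwrite(f"pics/{n}0.png",im);np.savez(f"pics/{n}0.npz",im=im,d=d)
    c=ctrl.camera_info(n);print(n,{k:np.round(v,3).tolist() for k,v in c.items()})
E
```

```text
{'time': np.float64(0.0), 'joint_positions': array([-1.133,  0.322, -0.07 ,  1.452,  0.023,  1.371, -0.057]), 'qd': array([-0.001,  0.002, -0.   , -0.002, -0.   ,  0.001,  0.001]), 'joint_torque': array([ 1.0000e-03, -4.9128e+01, -4.0300e-01, -3.1252e+01, -6.4000e-02,
        4.4000e-02,  0.0000e+00]), 'position': array([0.267, 0.592, 0.221]), 'tool_rot': array([-6.610e-01, -3.071e+00,  3.000e-03]), 'ft_force': array([ 0.664, -0.531,  0.019]), 'torque': array([-0.004,  0.087, -0.057]), 'grip_force': np.float64(0.0), 'grip_width': np.float64(1.002)}
scene {'intrinsics': [[495.826, 0.0, 317.435], [0.0, 495.826, 236.2], [0.0, 0.0, 1.0]], 'D': [-0.047, 0.0, 0.0, 0.0, 0.0], 'R': [[0.015, 1.0, -0.005], [0.805, -0.015, -0.594], [-0.594, 0.005, -0.805]], 't': [0.006, -0.379, 1.728]}
side {'intrinsics': [[440.904, 0.0, 319.372], [0.0, 440.904, 236.003], [0.0, 0.0, 1.0]], 'D': [0.015, 0.0, 0.0, 0.0, 0.0], 'R': [[0.876, -0.482, 0.006], [-0.277, -0.514, -0.812], [0.394, 0.71, -0.584]], 't': [-0.498, 0.267, 1.046]}
```

View pics/scene0.png

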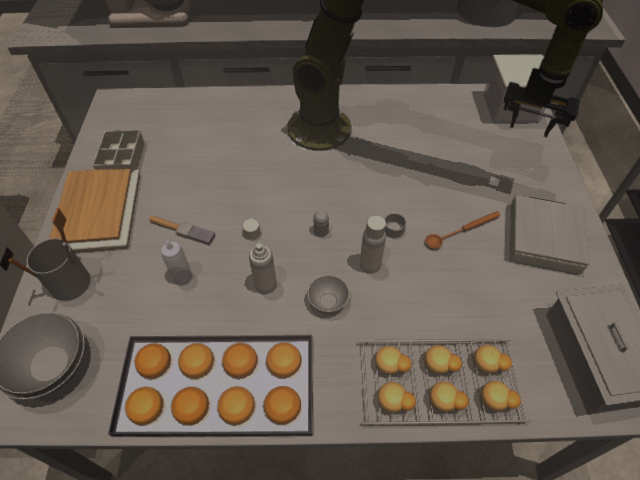

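View pics/side0.png

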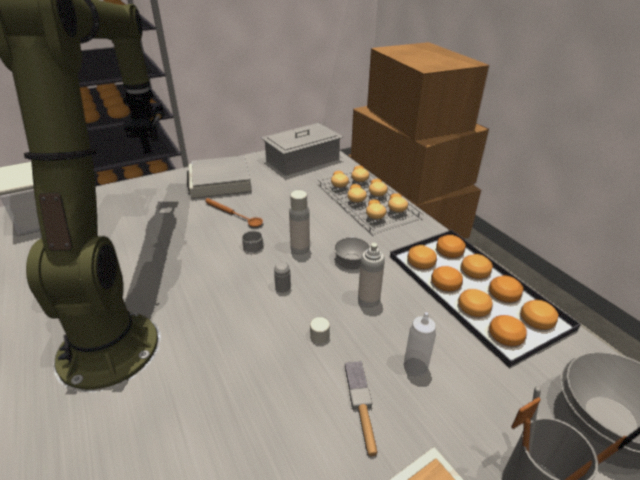

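The scene view shows the cap at (251,228), the open can at (263,268) with its button at (261,247), the spare can at (373,245) and the bottle at (175,262). In the side view the cap is at (320,330) and the can's button at (374,247).

```bash
cat > h.py <<'E'
from bench import ctrl
import cv2,numpy as np
from scipy.spatial.transform import Rotation as Rn
def world(c,d):
    K,D,R,t=[np.array(c[k],float) for k in("intrinsics","D","R","t")]
    v,u=np.mgrid[0:480,0:640]
    n=cv2.undistortPoints(np.stack([u.ravel(),v.ravel()],1).astype(float)[:,None],K,D)[:,0]
    P=np.c_[n,np.ones(len(n))]*d.reshape(-1,1)
    return ((P-t)@R).reshape(480,640,3)
def ray(c,uv,z):   # pixel -> point on plane z
    K,D,R,t=[np.array(c[k],float) for k in("intrinsics","D","R","t")]
    n=cv2.undistortPoints(np.array(uv,float).reshape(-1,1,2),K,D)[:,0]
    r=np.c_[n,np.ones(len(n))]@R; o=-R.T@t
    return o+r*((z-o[2])/r[:,2])[:,None]
def circ(p):
    A=np.c_[2*p,np.ones(len(p))];s=np.linalg.lstsq(A,(p**2).sum(1),rcond=None)[0]
    return s[:2],np.sqrt(s[2]+s[:2]@s[:2])
def jaw():
    s=ctrl.get_state();return np.array(s["position"]),Rn.from_rotvec(s["tool_rot"]).as_matrix(),s
E
python3 - <<'E'
from h import *
win={"scene":dict(cap=(238,215,265,242),can=(245,238,280,296),spare=(358,213,390,276),bottle=(160,236,192,286),shaker=(310,205,332,238)),
"side":dict(cap=(305,315,335,348),can=(355,240,388,310),spare=(285,188,314,258),bottle=(402,310,438,375),shaker=(272,260,293,295))}
for n in win:
    z=np.load(f"pics/{n}0.npz");c=ctrl.camera_info(n);W=world(c,z["d"])
    for k,(a,b,e,f) in win[n].items():
        p=W[b:f,a:e].reshape(-1,3);p=p[(z["d"][b:f,a:e].ravel()>0)]
        q=p[p[:,2]>.02];top=np.percentile(q[:,2],98);t=q[q[:,2]>top-.006]
        print(n,k,"zmax %.3f"%top,"topmean",t.mean(0).round(4),"ext",(t.max(0)-t.min(0)).round(3),len(t),"body",((q.max(0)+q.min(0))/2).round(3))
    # cap: white blob top rim
    a,b,e,f=win[n]["cap"];im=z["im"][b:f,a:e];g=im.min(2);m=(g>150).astype(np.uint8)
    print(n,"cap gray",g.max(),"blob",m.sum())
    y,x=np.nonzero(m);print(ray(c,[x.mean()+a,y.mean()+b],.044).round(4))
E
```

```text
scene cap zmax 0.047 topmean [ 0.4592 -0.2046  0.0435] ext [0.047 0.044 0.008] 123 body [ 0.458 -0.205  0.035]
scene can zmax 0.184 topmean [ 0.635  -0.1576  0.1842] ext [0.017 0.013 0.01 ] 33 body [ 0.638 -0.158  0.104]
scene spare zmax 0.196 topmean [0.5747 0.1318 0.1941] ext [0.045 0.046 0.009] 224 body [0.514 0.15  0.11 ]
scene bottle zmax 0.162 topmean [ 0.6077 -0.3865  0.1646] ext [0.011 0.01  0.017] 25 body [ 0.61  -0.388  0.097]
scene shaker zmax 0.081 topmean [ 0.4547 -0.003   0.0781] ext [0.033 0.031 0.009] 77 body [ 0.456 -0.003  0.052]
scene cap gray 146 blob 0
[[nan nan nan]]
side cap zmax 0.048 topmean [ 0.4549 -0.2076  0.0451] ext [0.047 0.047 0.007] 229 body [ 0.455 -0.207  0.034]
side can zmax 0.182 topmean [ 0.6298 -0.1601  0.1849] ext [0.015 0.017 0.012] 39 body [ 0.67  -0.072  0.105]
side spare zmax 0.200 topmean [0.5706 0.1292 0.1988] ext [0.045 0.049 0.007] 124 body [0.57  0.128 0.111]
side bottle zmax 0.164 topmean [ 0.6025 -0.3907  0.1667] ext [0.012 0.011 0.017] 42 body [ 0.602 -0.392  0.097]
side shaker zmax 0.083 topmean [ 0.4496 -0.0065  0.0802] ext [0.032 0.037 0.007] 83 body [ 0.45  -0.007  0.052]
side cap gray 209 blob 631
[[ 0.4514 -0.215   0.044 ]]<stdin>:13: RuntimeWarning: Mean of empty slice.
  ret = ret.dtype.type(ret / rcount)
```

```bash
python3 -m handwheel '[[0.087,0,0,-0.04,0,0,-8.1],[0.087,0,0,-0.04,0,0,-8.1],[0.087,0,0,-0.04,0,0,-8.1],[0.087,-0.035,-0.049,0,0,0,0],[0.087,-0.035,-0.049,0,0,0,0],[0.087,-0.035,-0.049,0,0,0,0],[0.087,-0.035,-0.049,0,0,0,0],[0.087,-0.035,-0.049,0,0,0,0],[0.087,-0.035,-0.049,0,0,0,0],[0.087,-0.035,-0.049,0,0,0,0],[0.087,-0.035,-0.049,0,0,0,0]]'
python3 -m handwheel '[[0.087,0,-0.06,0,0,0,0],[0.087,0,-0.06,0,0,0,0],[0.087,0,-0.06,0,0,0,0],[0.087,0,-0.06,0,0,0,0],[0.087,0,-0.06,0,0,0,0],[0.087,0,-0.05,0,0,0,0],[0.087,0,0,0,0,0,0],[0.087,0,0,0,0,0,0]]'
python3 - <<'E'
from h import *
p,R,s=jaw();print(p.round(4),R.round(4).tolist(),s["joint_positions"])
c=ctrl.camera_info("wrist");im,d=ctrl.get_image("wrist");cv2.imwrite("pics/w1.png",im);np.savez("pics/w1.npz",im=im,d=d)
print(c); 
E
```

```text
time: 1.48
position: [0.5481, 0.1989, 0.3422]
tool_rot: [0.001, -3.141, -0.0]
ft_force: [0.2, 1.3, -0.1]
grip_width: 0.999
grip_force: 0.0
time: 2.48
position: [0.5476, -0.1485, 0.3421]
tool_rot: [0.001, -3.141, -0.002]
ft_force: [-0.6, 1.0, 0.3]
grip_width: 1.004
grip_force: 0.0
[ 0.5476 -0.1485  0.3421] [[-1.0, -0.0009, -0.0006], [-0.0009, 1.0, 0.0011], [0.0006, 0.0011, -1.0]] [-0.21212608  0.11440853  0.47922931  1.47697273 -0.05353709  1.56391604
  1.83654111]
{'intrinsics': array([[371.07045812,   0.        , 312.06701128],
       [  0.        , 371.07045812, 240.38139184],
       [  0.        ,   0.        ,   1.        ]]), 'D': array([-0.04585286,  0.        ,  0.        ,  0.        ,  0.        ]), 'R': array([[-1.34815652e-03,  9.99999000e-01,  4.28222408e-04],
       [ 9.68505627e-01,  1.19907580e-03,  2.48988782e-01],
       [ 2.48988019e-01,  7.50411661e-04, -9.68506274e-01]]), 't': array([ 0.14864163, -0.59005332,  0.3687107 ])}
```

View pics/w1.png

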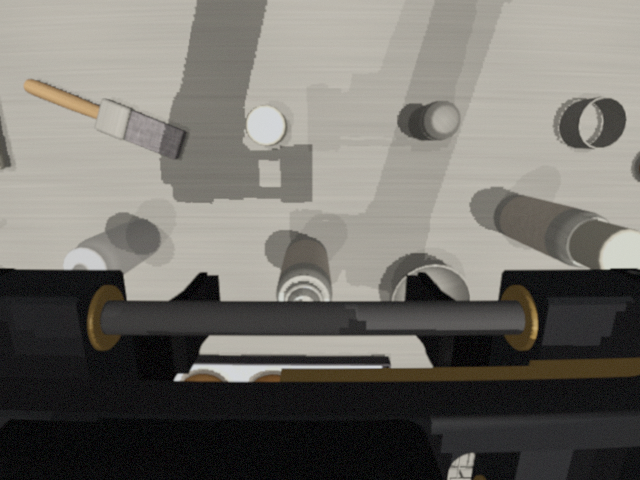

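The wrist view shows the white cap top at about (266,125), and the open can at (305,290), partly hidden by the gripper.

```bash
python3 - <<'E'
from h import *
z=np.load("pics/w1.npz");c=ctrl.camera_info("wrist");im=z["im"]
hsv=cv2.cvtColor(im,cv2.COLOR_BGR2HSV);print(im[125,266],im[60,300],im[180,270])
m=((im.min(2)>225)).astype(np.uint8);m[:, :235]=0;m[:,300:]=0;m[:90]=0;m[160:]=0
k=max(cv2.findContours(m,0,1)[0],key=cv2.contourArea);e=cv2.fitEllipse(k);print(e,ray(c,e[0],.044).round(4))
w=ray(c,k[:,0].astype(float)+0,.044)[:,:2];print(circ(w))
W=world(c,z["d"]);p=W[m>0];print(np.median(p,0))
E
python3 -m handwheel '[[0.087,0.04,-0.02,0,0,0,0],[0.087,0.04,-0.02,0,0,0,0],[0.087,0.01,-0.018,0,0,0,0],[0.087,0,0,0,0,0,0],[0.087,0,0,0,0,0,0]]'
python3 - <<'E'
from h import *
p,R,s=jaw();print(p.round(4))
c=ctrl.camera_info("wrist");im,d=ctrl.get_image("wrist");cv2.imwrite("pics/w2.png",im);np.savez("pics/w2.npz",im=im,d=d,**{k:np.array(v) for k,v in c.items()})
E
```

```text
[214 213 210] [172 181 184] [166 175 179]
time: 3.15
position: [0.4589, -0.2057, 0.3423]
tool_rot: [-0.005, 3.142, 0.001]
ft_force: [-0.2, -0.6, 0.3]
grip_width: 0.997
grip_force: 0.0
[ 0.4589 -0.2057  0.3423]Traceback (most recent call last):
  File "<stdin>", line 5, in <module>
ValueError: max() iterable argument is empty
```

View pics/w2.png

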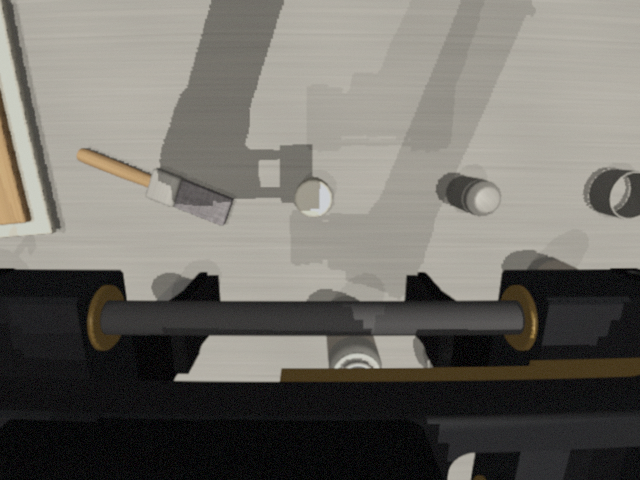

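Now the cap is at (314,197), half in shadow. The can is hidden behind the gripper bar, so I'll use depth plus the cap outline.

```bash
python3 - <<'E'
from h import *
for n,(u,v) in (("w1",(266,125)),("w2",(314,197))):
    z=np.load(f"pics/{n}.npz");im=z["im"]
    if n=="w2": c={k:z[k] for k in("intrinsics","D","R","t")}; C=c
    else:
        c=dict(C) if 0 else None
    if c is None:
        c=dict(intrinsics=[[371.07,0,312.067],[0,371.07,240.381],[0,0,1]],D=[-.04585,0,0,0,0],R=[[-1.34815652e-03,9.99999e-01,4.28222e-04],[9.685056e-01,1.199e-03,2.48988782e-01],[2.48988e-01,7.504e-04,-9.685063e-01]],t=[0.14864163,-0.59005332,0.3687107])
    W=world(c,z["d"]);m=(abs(W[...,2]-.044)<.006)
    g=np.zeros_like(m);g[v-30:v+30,u-30:u+30]=1
    p=W[m&g];print(n,"depth top",np.median(p,0).round(4),((p.max(0)+p.min(0))/2).round(4),len(p))
    b=((im.max(2).astype(int)-im.min(2)<8)&(im.min(2)>110)&g).astype(np.uint8)
    b=cv2.morphologyEx(b,cv2.MORPH_CLOSE,np.ones((5,5)))
    k=max(cv2.findContours(b,0,1)[0],key=cv2.contourArea);k=cv2.convexHull(k)
    e=cv2.fitEllipse(k);print(np.round(e[0],1),np.round(e[1],1),ray(c,e[0],.044).round(4))
    cv2.imwrite(f"pics/{n}c.png",cv2.resize(np.hstack([im[v-30:v+30,u-30:u+30],cv2.cvtColor(b[v-30:v+30,u-30:u+30]*255,8)]),None,fx=5,fy=5,interpolation=0))
E
python3 -c "
import cv2,numpy as np
cv2.imwrite('pics/cc.png',np.vstack([cv2.imread('pics/w1c.png'),cv2.imread('pics/w2c.png')]))"
```

```text
w1 depth top [ 0.4563 -0.2037  0.0435] [ 0.4563 -0.2039  0.0421] 1262
[262.2 124.4] [35.1 42.5] [[ 0.4557 -0.2074  0.044 ]]
w2 depth top [ 0.4553 -0.2041  0.0436] [ 0.4565 -0.2035  0.0426] 1109
[318.1 198.8] [22.7 29.9] [[ 0.4562 -0.1979  0.044 ]]
```

View pics/cc.png

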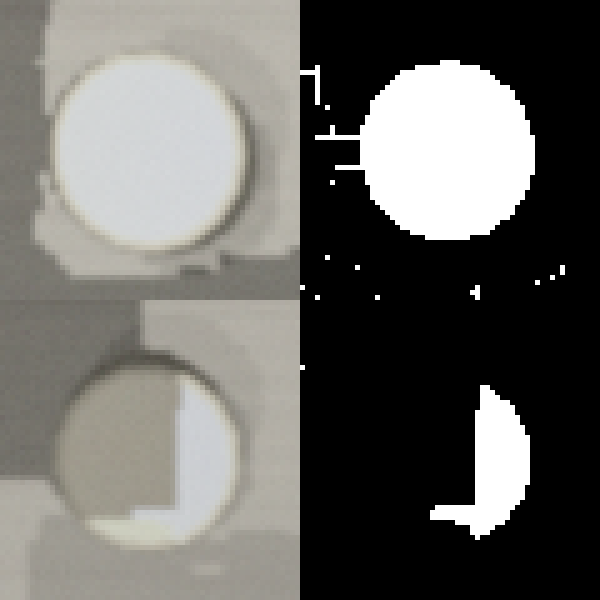

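The crops confirm a clean cap disc. Depth agrees in both views: the cap centre is at (0.456, -0.204). Descending to grasp.

```bash
python3 -m handwheel '[[0.087,0.0026,0.0019,0.05,0,0,0],[0.087,0,0,0.06,0,0,0],[0.087,0,0,0.06,0,0,0],[0.087,0,0,0.06,0,0,0],[0.087,0,0,0.05,0,0,0],[0.087,0,0,0.03,0,0,0],[0.087,0,0,0.02,0,0,0],[0.087,0,0,0,0,0,0]]' 25
python3 -m handwheel '[[0.04,0,0,0,0,0,0],[0.04,0,0,0,0,0,0],[0.04,0,0,0,0,0,0],[0.04,0,0,0,0,0,0],[0.04,0,0,0,0,0,0],[0.04,0,0,0,0,0,0],[0.04,0,0,0,0,0,0],[0.04,0,0,0,0,0,0]]' 25
```

```text
time: 4.2
position: [0.4541, -0.2041, 0.0106]
tool_rot: [0.003, -3.137, -0.001]
ft_force: [-0.6, -0.2, 1.3]
grip_width: 0.996
grip_force: 0.0
time: 5.2
position: [0.4551, -0.2055, 0.0128]
tool_rot: [-0.0, 3.141, 0.0]
ft_force: [-1.2, 0.7, 3.9]
grip_width: 0.536
grip_force: 25.0
```

```bash
python3 -m handwheel '[[0.04,0,0,-0.02,0,0,0],[0.04,0,0,-0.05,0,0,0],[0.04,0,0,-0.06,0,0,0],[0.04,0,0,-0.06,0,0,0],[0.04,0,0,-0.06,0,0,0],[0.04,0,0,-0.06,0,0,0],[0.04,0,0,-0.03,0,0,0],[0.04,0,0,0,0,0,0]]'
python3 -m handwheel '[[0.04,-0.05,0.01,0,0,0,0],[0.04,-0.05,0.01,0,0,0,0],[0.04,-0.05,0.01,0,0,0,0],[0.04,-0.05,0.01,0,0,0,0],[0.04,-0.05,0.004,0,0,0,0],[0.04,0,0,0,0,0,0],[0.04,0,0,0,0,0,0],[0.04,0,0,0,0,0,0]]'
python3 - <<'E'
from h import *
p,R,s=jaw();print(p.round(4),s["joint_positions"].round(3))
c=ctrl.camera_info("wrist");im,d=ctrl.get_image("wrist");cv2.imwrite("pics/w3.png",im);np.savez("pics/w3.npz",im=im,d=d,**{k:np.array(v) for k,v in c.items()})
E
```

```text
time: 6.2
position: [0.456, -0.2062, 0.3547]
tool_rot: [-0.0, 3.137, -0.002]
ft_force: [0.9, -0.0, -0.1]
grip_width: 0.538
grip_force: 25.0
time: 7.2
position: [0.7039, -0.1625, 0.3534]
tool_rot: [0.002, 3.141, 0.0]
ft_force: [0.4, 0.3, -0.7]
grip_width: 0.535
grip_force: 25.0
[ 0.7039 -0.1625  0.3534] [-0.121  0.501  0.535  1.01  -0.249  1.687  1.898]
```

View pics/w3.png

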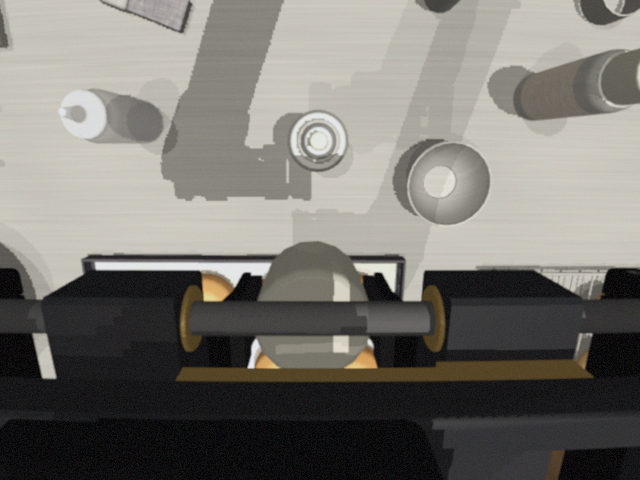

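The can is seen almost from overhead at (318,140), clear of the gripper. The cap is held square at about (312,305). I'll measure both, averaging several frames.

```bash
cat > meas.py <<'E'
from h import *
out=[];P=[]
for i in range(6):
    P.append(jaw()[0]);c=ctrl.camera_info("wrist");im,d=ctrl.get_image("wrist");W=world(c,d);P.append(jaw()[0])
    g=np.zeros((480,640),bool);g[95:185,275:365]=1
    b=W[g&(W[...,2]>.180)&(W[...,2]<.195)]
    sh=W[g&(abs(W[...,2]-.152)<.005)]
    q=W[g&(W[...,2]>.12)];
    h=cv2.convexHull(sh[:,:2].astype(np.float32))[:,0]
    gc=np.zeros((480,640),bool);gc[235:300,240:380]=1
    cp=W[gc&(W[...,2]>.36)&(W[...,2]<.41)]
    gr=cv2.cvtColor(im,cv2.COLOR_BGR2GRAY)
    hh=cv2.convexHull(cp[:,:2].astype(np.float32))[:,0]
    hh=hh[hh[:,0]<np.median(cp[:,0])+.01]
    out.append(np.r_[b.mean(0),circ(h)[0],circ(h)[1],np.median(sh[:,2]),circ(hh)[0],circ(hh)[1],np.median(cp[:,2])])
print("tcp",np.mean(P,0).round(4))
print(np.mean(out,0).round(4));print(np.std(out,0).round(4),len(b),len(sh),len(cp))
E
python3 meas.py
```

```text
tcp [ 0.7044 -0.1618  0.3538]
[ 0.6322 -0.1564  0.1859  0.6325 -0.1567  0.0276  0.1513  0.7249 -0.163
  0.0437  0.3821]
[0.     0.     0.     0.0001 0.0001 0.0001 0.     0.0009 0.0003 0.0008
 0.0001] 264 1278 4663
```

```bash
python3 -m handwheel '[[0.04,0.037,0.0026,0,0,0,0],[0.04,0.0363,0.0026,0,0,0,0],[0.04,0,0,0.04,0,0,0],[0.04,0,0,0.05,0,0,0],[0.04,0,0,0.03,0,0,0],[0.04,0,0,0.019,0,0,0],[0.04,0,0,0,0,0,0],[0.04,0,0,0,0,0,0],[0.04,0,0,0,0,0,0]]'
python3 - <<'E'
from h import *
P=[];t=[]
for n in("scene","side"):
    c=ctrl.camera_info(n)
    for i in range(4):
        s=jaw();P.append(s[0]);im,d=ctrl.get_image(n)
    cv2.imwrite(f"pics/{n}4.png",im);np.savez(f"pics/{n}4.npz",im=im,d=d)
    K,D,R,T=[np.array(c[k],float) for k in("intrinsics","D","R","t")]
    uv=cv2.projectPoints(np.array([[.632,-.157,.2]]),cv2.Rodrigues(R)[0],T,K,D)[0].ravel().astype(int);print(n,uv)
    t.append(cv2.resize(im[uv[1]-40:uv[1]+50,uv[0]-45:uv[0]+45],(400,400),interpolation=cv2.INTER_NEAREST))
cv2.imwrite("pics/p4.png",np.hstack(t));print(np.mean(P,0).round(4),np.std(P,0).round(4))
E
```

```text
time: 8.68
position: [0.6325, -0.1567, 0.2153]
tool_rot: [-0.0, 3.139, -0.001]
ft_force: [0.2, 0.5, -0.3]
grip_width: 0.532
grip_force: 25.0
scene [258 241]
side [374 240]
[ 0.6321 -0.1564  0.2144] [0.0003 0.0001 0.0005]
```

View pics/p4.png

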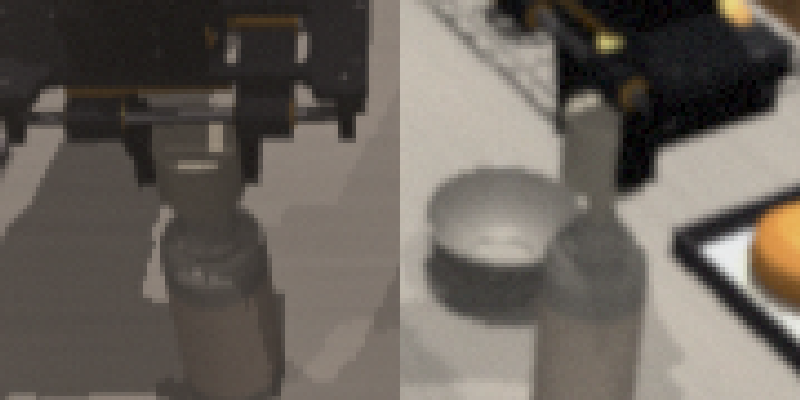

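Both crops show the cap upright just above the button and close to the can's axis. I'll check the relative offset in each camera with cylinder fits of known radius, so that each camera's bias cancels.

```bash
python3 - <<'E'
from h import *
from scipy.optimize import least_squares
def fit(p,r,c0):
    f=lambda c:np.hypot(p[:,0]-c[0],p[:,1]-c[1])-r
    s=least_squares(f,c0,loss="soft_l1",f_scale=.001);return s.x,np.std(s.fun)
for n in("scene","side"):
    z=np.load(f"pics/{n}4.npz");W=world(ctrl.camera_info(n),z["d"]);im=z["im"]
    r=np.hypot(W[...,0]-.632,W[...,1]+.158)
    can=W[(r<.036)&(W[...,2]>.03)&(W[...,2]<.14)]
    sel=(r<.034)&(W[...,2]>.208)&(W[...,2]<.242)&(im.max(2)>60)
    cap=W[sel]
    a,sa=fit(can,.030,[.632,-.158]);b,sb=fit(cap,.024,[.632,-.158])
    print(n,"can",a.round(4),sa.round(4),len(can),"cap",b.round(4),sb.round(4),len(cap),"cap-can",(b-a).round(4))
    # silhouette in depth mask rows, perpendicular offset
    m=(r<.05)&(W[...,2]>.03)&(W[...,2]<.14);v,u=np.nonzero(m)
    rows=[(k,(u[v==k].min()+u[v==k].max())/2,u[v==k].max()-u[v==k].min()) for k in np.unique(v)]
    v2,u2=np.nonzero(sel);rc=[(k,(u2[v2==k].min()+u2[v2==k].max())/2,u2[v2==k].max()-u2[v2==k].min()) for k in np.unique(v2)]
    print(np.array(rows)[::5].tolist());print(np.array(rc)[::2].tolist())
E
```

```text
scene can [ 0.6326 -0.1579] 0.0012 547 cap [ 0.6326 -0.1571] 0.0045 197 cap-can [0.     0.0008]
[[254.0, 272.0, 0.0], [261.0, 261.0, 24.0], [266.0, 261.5, 23.0], [271.0, 262.5, 23.0], [276.0, 264.0, 22.0], [281.0, 264.5, 21.0], [286.0, 263.5, 15.0]]
[[229.0, 255.5, 9.0], [231.0, 258.5, 9.0], [234.0, 256.0, 18.0], [236.0, 256.5, 29.0], [238.0, 257.0, 18.0], [240.0, 257.0, 18.0], [242.0, 258.5, 23.0], [244.0, 257.5, 17.0], [246.0, 257.5, 13.0], [248.0, 257.5, 7.0]]
side can [ 0.6323 -0.1573] 0.0013 760 cap [ 0.6329 -0.1563] 0.0032 179 cap-can [0.0006 0.001 ]
[[262.0, 361.0, 0.0], [267.0, 371.5, 23.0], [272.0, 371.5, 23.0], [277.0, 370.5, 23.0], [282.0, 370.5, 23.0], [287.0, 370.0, 22.0], [292.0, 369.0, 22.0], [297.0, 370.0, 18.0]]
[[222.0, 365.0, 2.0], [224.0, 364.5, 1.0], [226.0, 365.0, 0.0], [228.0, 365.5, 3.0], [230.0, 366.0, 4.0], [232.0, 371.0, 12.0], [234.0, 375.5, 21.0], [236.0, 375.5, 21.0], [238.0, 375.5, 21.0], [240.0, 376.0, 20.0], [242.0, 375.5, 13.0]]
```

```bash
python3 -m handwheel '[[0.04,0.0005,-0.0009,0,0,0,0],[0.04,0,0,0,0,0,0],[0.04,0,0,0.01,0,0,0],[0.04,0,0,0.01,0,0,0],[0.04,0,0,0.01,0,0,0],[0.04,0,0,0.008,0,0,0],[0.04,0,0,0,0,0,0],[0.04,0,0,0,0,0,0]]' 45
python3 -m handwheel '[[0.04,0,0,0.003,0,0,0],[0.04,0,0,0.002,0,0,0],[0.04,0,0,0.001,0,0,0],[0.04,0,0,0,0,0,0]]'
python3 -m handwheel '[[0.04,0,0,0.001,0,0,0],[0.04,0,0,0.001,0,0,0],[0.04,0,0,0,0,0,0]]'
```

```text
time: 10.07
position: [0.6314, -0.1573, 0.1759]
tool_rot: [-0.0, 3.141, -0.0]
ft_force: [0.3, 0.7, -1.0]
grip_width: 0.532
grip_force: 45.0
time: 10.58
position: [0.6317, -0.1571, 0.1708]
tool_rot: [-0.001, 3.14, 0.0]
ft_force: [-0.9, 0.8, 5.5]
grip_width: 0.531
grip_force: 45.0
time: 10.95
position: [0.631, -0.157, 0.1672]
tool_rot: [0.001, -3.141, -0.0]
ft_force: [0.3, 0.5, -5.4]
grip_width: 0.53
grip_force: 45.0
```

The force rose to 5.5 N and then went negative, so it clicked. Pressing on.

```bash
python3 -m handwheel '[[0.04,0,0,0.001,0,0,0],[0.04,0,0,0.001,0,0,0],[0.04,0,0,0,0,0,0],[0.04,0,0,0,0,0,0]]'
python3 -m handwheel '[[0.04,0,0,0.001,0,0,0],[0.04,0,0,0,0,0,0],[0.04,0,0,0,0,0,0]]'
```

```text
time: 11.45
position: [0.6311, -0.1572, 0.1654]
tool_rot: [0.0, -3.141, -0.0]
ft_force: [0.4, -0.1, -2.1]
grip_width: 0.53
grip_force: 45.0
time: 11.82
position: [0.6314, -0.1573, 0.1649]
tool_rot: [-0.0, 3.141, -0.0]
ft_force: [-0.9, -0.4, 1.3]
grip_width: 0.53
grip_force: 45.0
```

```bash
python3 -m handwheel '[[0.04,0,0,0.001,0,0,0],[0.04,0,0,0,0,0,0],[0.04,0,0,0,0,0,0]]'
python3 -m handwheel '[[0.04,0,0,0.001,0,0,0],[0.04,0,0,0,0,0,0],[0.04,0,0,0,0,0,0]]'
```

```text
time: 12.2
position: [0.6316, -0.1573, 0.1648]
tool_rot: [-0.001, 3.14, 0.0]
ft_force: [-1.4, -0.3, 5.0]
grip_width: 0.531
grip_force: 45.0
time: 12.58
position: [0.6319, -0.1573, 0.1649]
tool_rot: [-0.001, 3.139, 0.0]
ft_force: [-1.4, 0.3, 9.0]
grip_width: 0.531
grip_force: 45.0
```

The height holds at 0.1649 while the force climbs about 4 N per mm, so the rim is on the shoulder. Adding a little margin, then checking visually.

```bash
python3 -m handwheel '[[0.04,0,0,0.0012,0,0,0],[0.04,0,0,0,0,0,0],[0.04,0,0,0,0,0,0],[0.04,0,0,0,0,0,0]]'
python3 - <<'E'
from h import *
P=[];F=[];t=[]
for n in("scene","side"):
    c=ctrl.camera_info(n)
    for i in range(4):
        p,R,s=jaw();P.append(p);F.append(s["ft_force"]);im,d=ctrl.get_image(n)
    W=world(c,d);r=np.hypot(W[...,0]-.632,W[...,1]+.158)
    can=W[(r<.036)&(W[...,2]>.03)&(W[...,2]<.14)]
    top=W[(r<.022)&(W[...,2]>.18)&(W[...,2]<.205)&(im.max(2)>60)]
    print(n,"can",can[:,:2].mean(0).round(4),circ(can[:,:2]),"cap top z",np.percentile(top[:,2],[50,90]).round(4))
    K,D,Rr,T=[np.array(c[k],float) for k in("intrinsics","D","R","t")]
    uv=cv2.projectPoints(np.array([[.632,-.157,.17]]),cv2.Rodrigues(Rr)[0],T,K,D)[0].ravel().astype(int)
    t.append(cv2.resize(im[uv[1]-40:uv[1]+50,uv[0]-45:uv[0]+45],(400,400),interpolation=cv2.INTER_NEAREST))
cv2.imwrite("pics/p5.png",np.hstack(t));print(np.mean(P,0).round(4),np.mean(F,0).round(2),np.array(F)[:,2].round(1))
E
```

```text
time: 13.08
position: [0.6324, -0.1574, 0.1649]
tool_rot: [-0.001, 3.138, 0.001]
ft_force: [-2.4, 1.5, 11.7]
grip_width: 0.528
grip_force: 45.0
scene can [ 0.6563 -0.1535] (array([ 0.63354001, -0.15787569]), np.float64(0.029549195267494544)) cap top z [0.1946 0.1965]
side can [ 0.6182 -0.1763] (array([ 0.6322003 , -0.15819238]), np.float64(0.02922088036218646)) cap top z [0.1969 0.1985]
[ 0.6324 -0.1573  0.1649] [-2.8   1.13 13.11] [11.7 13.9 13.1 13.9 13.4 13.6 12.2 13.2]
```

View pics/p5.png

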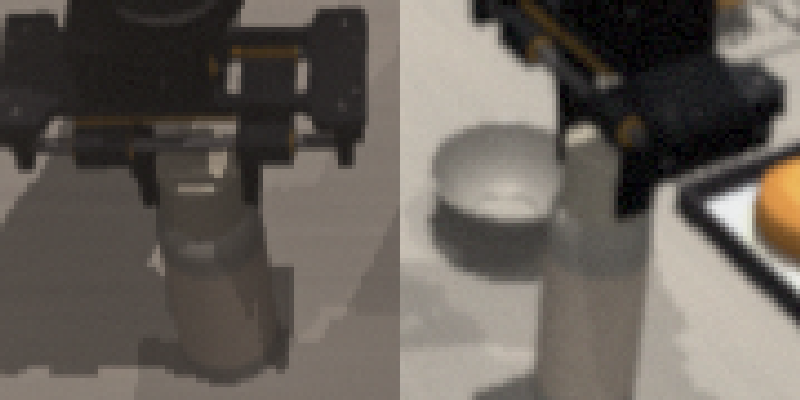

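The cap sits on the shoulder in both views, with its top at about 0.196 m. The can is upright where it was, the press is steady at about 13 N, and the grip holds.

```bash
python3 -c "
from bench import ctrl
print(ctrl.close_job())"
```

```text
the job is handed in; nothing more can be done
None
```

The cap has snapped onto the open can and is fully home (cap top about 196 mm above the bench), held and pressed at about 13 N with the can upright in place; the job is handed in and no verdict was returned.

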